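# Lay the tall spacer jar down on its rest

## Task

Tip the tall green glass jar over its low yellow stop so that it lies flat along the cork-faced rest, with the black cap sticking out past the rest's end. Ease it down gently, holding it back with a fingertip all the way instead of letting it topple; only push and support it with the fingers, never squeeze it, grip it or lift it, and leave the other things on the bench where they are.

Things in the scene. Friction and masses are not known exactly. Their poses are not given: they have to be found in the camera images.
- jar: Tall square green glass jar, 0.30-0.50 kg, loose: body 50 x 50 mm, 118 tall; round black cap, 40 dia, 128 to 160 mm above the foot. Origin: centre of the foot; z up its axis to the cap; x, y square to its faces. Starts upright on the rest's lower deck, 2-8 mm short of the stop, +y face to it (within 0.04 rad). Fragile: fingers press it under 15 N; it turns slower than 3.5 rad/s.
- jar_mid (a point): Point on the jar's axis 70 mm above its foot, about its centre of mass. Against the stop the jar turns about the stop's top edge, passes its balance at about 0.4 rad of tilt and then falls if unsupported; tipping takes about 1 N at the cap. It may slide foot-ward over the stop by up to 15 mm.
- jar_cap (a point): Centre of the top of the black cap, on the jar's axis 160 mm above its foot.
- rest: Fixed wooden rest, 100 mm wide (x), 175 long (y). Its level +y axis is the way the jar is tipped. Lower deck (jar stands there): y -75 to 0 mm, top 30 mm above the bench. Cork-faced deck (jar is to lie there): y 0 to 100 mm, top at 42 mm. The 12 mm yellow-edged step at y = 0 is the stop. Origin: on the bench under the stop's middle.
- stop_edge (a point): Middle of the stop's top edge, 42 mm above the bench, at the rest's y = 0.
- rest_end (a point): Middle of the top edge of the cork deck's far end, 42 mm above the bench, at the rest's y = +100 mm. Beyond it is open bench: the lying jar's cap sticks out there, with 47 mm free under it.
- puller: Bystander: red enamel cotter-pin puller, 200 mm long, 24 mm high, lying behind the rest. Origin near its middle, on the bench.
- grommet0: Bystander: brass grommet, 28 mm diameter, 12 mm high. Origin: centre of its underside.
- grommet1: Bystander: brass grommet, like grommet0.
- grommet2: Bystander: brass grommet, like grommet0.
- nut_plate: Bystander: steel anchor nut plate, 75 x 45 mm, 26 mm high at its nut. Origin: centre of its underside.
- amber_jar: Bystander: short round amber jar, 54 mm diameter, 85 mm high, standing. Origin: centre of its underside.
- screwdriver: Bystander: screwdriver with a yellow handle, lying on the bench left of and behind the rest. Origin: on its axis line, at its underside.
There are look-alikes about, which are no part of the job. Of the things like the jar, leave any that is red; of the rest the smaller one is meant.

How it is judged:
At the end, for the whole second after the job is handed in: The jar lies still and flat (axis within 0.1 rad of level) on the cork-faced deck, its middle 60 to 76 mm above the bench and within 25 mm of the rest's centre line, the top of the cap 10 to 70 mm past the rest's end and within 30 mm of its centre line (angle between jar's own z axis and vertical between 1.47 and 1.67 rad and height (world z) of jar_mid between 0.06 and 0.076 m and y of jar_cap in the frame of rest between 0.11 and 0.17 m and x of jar_cap in the frame of rest between -0.03 and 0.03 m and x of jar_mid in the frame of rest between -0.025 and 0.025 m and linear speed of jar below 0.02 m/s and angular speed of jar below 0.2 rad/s); the robot touches nothing.
It fails at once if the jar toppled or dropped instead of being eased down (turned faster than 3.5 rad/s) (angular speed of jar above 3.5 rad/s).
It fails at once if the jar was gripped, squeezed or pushed hard (over 15 N from the fingers) (contact force between the fingers and jar above 15 N).
It fails at once if the jar was lifted or carried (its middle over 130 mm above the bench) (height (world z) of jar_mid above 0.13 m).
It fails at once if a bystander (puller, screwdriver, grommet, nut plate or amber jar) was moved more than 20 mm (distance of any of puller, grommet0, grommet1, grommet2, nut_plate, amber_jar, screwdriver from where it was at the start of the episode above 0.02 m).
It also fails if it takes over 54 s, if anything falls off the work surface, if the arm or the gripper's body presses on something with over 40 N, if the wrist force passes 120 N, or if a joint passes its speed limit or range.

## Robot

A 7-joint arm with a two-finger parallel gripper is mounted at the origin on the work surface. World frame = base frame: x ahead of the robot, y to its left, z up, the work surface at z = 0. Lengths are in m, angles in rad, forces in N, time in s.
With the tool pointing down it reaches from about 0.4 to 0.875 m from the base axis. Payload 19.3 kg.
Tool frame: the origin (TCP) lies midway between the tips of the shut fingers; the grasp point (between the pads) lies 19 mm behind it; z points along the fingers, y is the line along which they close (so a half turn about z gives the same grasp; the last joint's range is limited). The gripper opens to 85 mm and grips with 20 to 120 N. Pads are 22 mm wide; open, the fingers measure 114 mm over their backs; the gripper's body (76 mm by 85 mm) begins 54 mm behind the grasp point. The pads swing forward as they close: fully open they stand 13 mm farther back than shut.
Start: joints at [1.039, 0.521, -0.036, 1.599, 0.021, 1.021, -0.113], TCP at [0.278, -0.56, 0.231] pointing down, gripper open.
Joint ranges: [-2.91, 2.91], [-0.3, 2.13], [-1.5, 1.42], [0.17, 2.43], [-1.26, 4.41], [0.16, 1.93], [-2.52, 2.52]. Speed limits (rad/s): [1.89, 1.89, 2.39, 2.39, 3.01, 3.01, 3.01].

## Interface

Orientations are given as [roll, pitch, yaw] about the fixed x, y, z axes, in that order (R = Rz(yaw) Ry(pitch) Rx(roll)).
In Python, from workcell import bot gives the robot as it stands.
- The arm moves only by the tool move_arm, never from a script. Its argument "series" is a list of rows, each a list of 3 entries, a list of its own where there are three numbers: the shift along the tool's x, y, z in cm, then the turn, a rotation vector about the tool's x, y, z in rad, then the opening in per cent of the stroke, from 0 (shut) to 100 (fully open). A call has 1 to 20 rows; each row is the pose to reach, as a shift and turn from the pose commanded when the call began, along the tool's axes at that moment; what a row does not reach only later rows make up. A row lasts 1/12 s, in which the tool goes at most 41.7 mm and 7.16 degrees, less where a joint would pass 70% of its speed; a pose out of reach is approached as far as the arm can. A call with a gripper value outside its range is refused whole. The fingers move at their own pace and stop on an object; "squeeze" is the grip in N (left out, the last holds). Time passes only in rows, so rows that repeat a pose let the fingers close. It gives the time, the measured TCP pose, the force, the opening and the grip force at its end, in the units of the state.
- bot.observe(): the state, without advancing time (a new reading comes with each control period).
- bot.grab_frame(name): name is "side" or "top"; returns (picture, depth): 480x640x3 uint8, red, green, blue; 480x640 float32, m along the optical axis (not along the pixel's ray), 0 where there is no reading.
- bot.camera_params(name): a dict with "fovy" (degrees; the focal length in pixels is half the picture's height over the tangent of half this angle, whatever the lens; pixels are square), "cx", "cy" (the principal point, pixels), "dist_coeffs" ([k1, k2, p1, p2, k3] as OpenCV has them; the pictures are not rectified), "R" (3x3) and "t" (3): a world point X has camera coordinates R X + t. Camera axes: x right, y down, z forward; pixel columns grow to the right and rows downward; lengths in m; the calibration is good to about 2 mm. A picture is of the moment at which its call begins. camera_params takes no time and is no camera call.
- bot.job_done(): hands the job in; it is judged then, once.
Trained networks look in the newest picture that a camera, given by its name, has taken for a name from the list of things; names that differ only in an ending like _2 or _b are one class to them, and where a whole thing is asked for, a point or a joint stands for the part that bears it (a point fixed in the world has none). Each returns a list of dicts, best first, with "conf" (0 to 1); they miss things now and then, are a little off and sometimes report something else, mostly with a low value. They report only what shows in the picture. A call takes as long as a camera call. They do not tell look-alikes from the thing itself.
- bot.find_in(camera, thing): "bbox" ([left, top, right, bottom] in pixels, round what is visible of it).
- bot.trace(camera, thing): "mask" (480x640 bool, what is visible of it) and "bbox" ([left, top, right, bottom] in pixels, round what is visible of it).
The state is a dict: "clock": time; "qpos": joint angles; "qd": joint speeds; "joint_efforts": joint torques, N m; "position": TCP position; "tool_rot": TCP orientation; "force": force on the tool from outside, world axes, zero at the start; "moment": the same for the moment, N m; "grip_width": finger opening in m; "finger_force": force on a finger pad.
Only numpy, scipy, OpenCV 4.12 (cv2) and the standard library are available. Lean on these libraries where they do the work, as an engineer would, in place of code of your own. Each camera call takes 0.05 s, during which the arm holds its last target. There are 200 camera calls.

## Working session

There is one attempt and no reset: what is moved stays moved. The work goes in short steps, Python scripts to look and compute and a tool call to move; the robot and the scene stay as the last step left them, time stands still between calls to the robot, and variables do not carry over. Pictures are saved under pics/ and viewed, at most 10 in all, crops included, and the job is handed in when it is done.

Besides the shell and the picture viewer there is one more tool, called after ">>>" as a command line: name --argument value ..., lists and objects as JSON in quotes. move_arm: Moves the arm, as the interface text tells. Its arguments: {"type":"object","properties":{"series":{"type":"array"},"squeeze":{"type":"number"}},"required":["series"]}

```bash
ls; mkdir -p pics
cat > h.py <<'E'
import numpy as np, cv2
from workcell import bot
def K(n):
    c=bot.camera_params(n); f=240/np.tan(np.radians(c["fovy"])/2)
    return np.array([[f,0,c["cx"]],[0,f,c["cy"]],[0,0,1.]]),np.array(c["dist_coeffs"],float),np.array(c["R"]),np.array(c["t"])
def pts(n,depth,uv):
    k,d,R,t=K(n); uv=np.array(uv,float).reshape(-1,1,2)
    xy=cv2.undistortPoints(uv,k,d).reshape(-1,2)
    ij=uv.reshape(-1,2).astype(int); z=depth[ij[:,1],ij[:,0]]
    X=np.c_[xy*z[:,None],z]
    return (X-t)@R
def ray(n,uv,zw):
    k,d,R,t=K(n); xy=cv2.undistortPoints(np.array(uv,float).reshape(-1,1,2),k,d).reshape(-1,2)
    D=np.c_[xy,np.ones(len(xy))]@R; C=-R.T@t
    return C+D*((zw-C[2])/D[:,2])[:,None]
def proj(n,X):
    k,d,R,t=K(n); return cv2.projectPoints(np.array(X,float).reshape(-1,1,3),cv2.Rodrigues(R)[0],t,k,d)[0].reshape(-1,2)
E
python3 - <<'E'
from h import *
for n in("side","top"):
    p,d=bot.grab_frame(n); cv2.imwrite(f"pics/{n}0.png",p[:,:,::-1]); np.save(f"{n}0.npy",d)
    c=bot.camera_params(n);print(n,c["fovy"],-np.array(c["R"]).T@np.array(c["t"]),np.round(c["R"],2).tolist())
    for th in("jar","rest","amber_jar","puller","screwdriver"):
        print(th,[(np.round(r["bbox"]).tolist(),round(r["conf"],2)) for r in bot.find_in(n,th)])
o=bot.observe();print(o)
E
```

```text
pics
side 54.954436425106614 [0.18751335 0.70105419 0.87246848] [[-0.89, -0.45, -0.01], [-0.3, 0.61, -0.74], [0.34, -0.65, -0.68]]
jar [([403.0, 170.0, 439.0, 246.0], 0.95), ([351.0, 179.0, 374.0, 231.0], 0.93), ([412.0, 209.0, 455.0, 295.0], 0.71)]
rest [([339.0, 218.0, 380.0, 272.0], 0.82)]
amber_jar [([354.0, 165.0, 371.0, 191.0], 0.85)]
puller [([200.0, 262.0, 278.0, 290.0], 0.93)]
screwdriver [([213.0, 311.0, 233.0, 391.0], 0.75), ([354.0, 180.0, 373.0, 234.0], 0.59)]
top 46.15043217550338 [0.42275242 0.01802231 1.42913836] [[0.02, -1.0, 0.03], [-0.99, -0.03, -0.11], [0.11, -0.02, -0.99]]
jar [([338.0, 322.0, 384.0, 357.0], 0.88), ([377.0, 231.0, 410.0, 255.0], 0.68), ([398.0, 286.0, 439.0, 322.0], 0.55), ([459.0, 244.0, 479.0, 277.0], 0.24)]
rest []
amber_jar [([455.0, 201.0, 482.0, 224.0], 0.63)]
puller [([270.0, 122.0, 287.0, 199.0], 0.64)]
screwdriver [([172.0, 172.0, 237.0, 210.0], 0.9)]
{'clock': 0.6, 'qpos': array([ 1.03883421,  0.5214321 , -0.03632081,  1.59950804,  0.02120468,
        1.02108617, -0.11281297]), 'qd': array([-1.11219260e-04, -2.80949936e-05,  6.83893695e-04,  1.86526911e-03,
       -5.81226052e-04, -1.62363816e-03,  1.58033328e-04]), 'joint_efforts': array([-8.82444801e-04, -9.26505661e+01,  1.97758310e+00, -3.70157576e+01,
        1.80572004e-02,  1.98286689e-03,  6.23274514e-05]), 'position': array([ 0.27843659, -0.55953902,  0.23126765]), 'tool_rot': array([-3.14154343e+00, -3.88759181e-06,  4.61726862e-01]), 'force': array([ 0.13864492,  0.2867159 , -0.07216207]), 'moment': array([ 0.04816104, -0.00347177, -0.03270176]), 'finger_force': 0.0, 'grip_width': 0.08547950994833989}
```

View pics/side0.png

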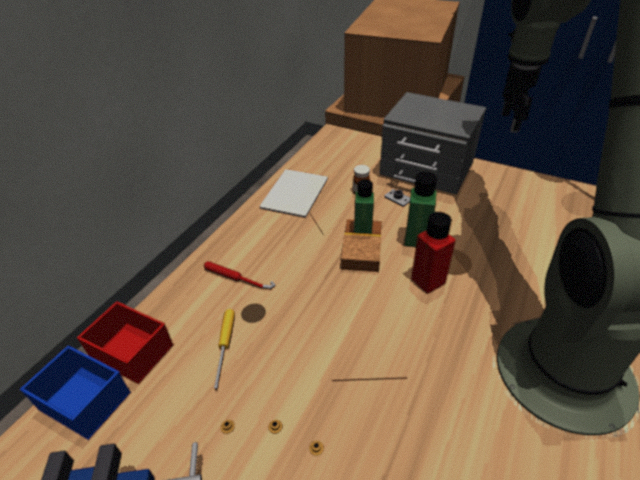

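View pics/top0.png

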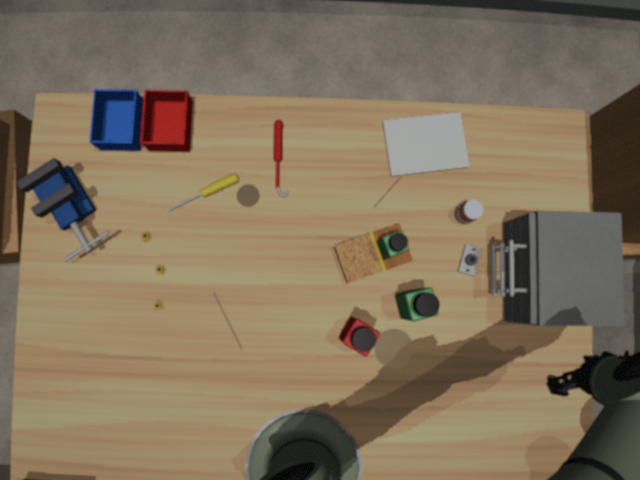

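Candidates: small green jar, side (363,205) / top (394,243), standing on the rest. Larger green one, side (421,208) / top (418,304). Red one, side (433,250) / top (360,337). The small green one fits, since it is not red, is the smaller, and stands on the rest's lower deck. I'll measure it and confirm with a crop.

Run:
```python
from h import *
d=np.load("top0.npy"); p=cv2.imread("pics/top0.png")
u,v=np.meshgrid(np.arange(325,425),np.arange(212,292)); uv=np.c_[u.ravel(),v.ravel()]
X=pts("top",d,uv)
m=(X[:,2]>.036)&(X[:,2]<.049); 
img=np.zeros((480,640),np.uint8); img[uv[m][:,1],uv[m][:,0]]=255
n,l,s,c=cv2.connectedComponentsWithStats(img); k=1+np.argmax(s[1:,4]); mk=l==k
P=X[[i for i in range(len(uv)) if mk[uv[i][1],uv[i][0]]]]
print(len(P),P[:,2].mean(),cv2.minAreaRect((P[:,:2]*1000).astype(np.float32)))
for lo,hi in((.02,.036),(.1,.15),(.15,.18),(.18,.22)):
    Q=X[(X[:,2]>lo)&(X[:,2]<hi)]; print(lo,len(Q),Q.mean(0) if len(Q) else'',cv2.minAreaRect((Q[:,:2]*1000).astype(np.float32)) if len(Q)>3 else '')
# second view
ds=np.load("side0.npy")
for b in bot.find_in("side","jar"):
    b=np.array(b["bbox"]).astype(int); print(b)
u,v=np.meshgrid(np.arange(335,390),np.arange(175,280)); uv2=np.c_[u.ravel(),v.ravel()]; Y=pts("side",ds,uv2)
for lo,hi in((.038,.046),(.186,.196)):
    Q=Y[(Y[:,2]>lo)&(Y[:,2]<hi)&(Y[:,1]>-.4)]; print('side',lo,len(Q),np.median(Q,0),cv2.minAreaRect((Q[:,:2]*1000).astype(np.float32)))
cr=np.hstack([cv2.resize(p[215:290,325:425],(500,375),interpolation=2),cv2.resize(cv2.imread("pics/side0.png")[165:290,340:430],(270,375),interpolation=2)]);cv2.imwrite("pics/crop.png",cr)
```

```text
1604 0.04199214122211817 ((525.392333984375, -126.84182739257812), (100.31597900390625, 105.07767486572266), 20.684795379638672)
0.02 579 [ 0.54743827 -0.19976219  0.03004377] ((505.4754638671875, -172.09335327148438), (169.04173278808594, 176.1876983642578), 20.333492279052734)
0.1 235 [ 0.53871625 -0.19023918  0.13753051] ((506.1527099609375, -214.14230346679688), (150.24880981445312, 51.05747985839844), 21.336881637573242)
0.15 101 [ 0.52410558 -0.20163091  0.15812763] ((504.5871887207031, -216.73451232910156), (148.9071502685547, 46.47762680053711), 22.45908546447754)
0.18 255 [ 0.55132767 -0.19648403  0.18922047] ((551.5609130859375, -197.20645141601562), (38.16400909423828, 38.87751770019531), 48.46696853637695)
[402 169 439 245]
[351 178 373 231]
[412 208 454 295]
side 0.038 986 [ 0.52633002 -0.12398625  0.04055321] ((567.7318115234375, -240.16075134277344), (99.6702880859375, 351.5532531738281), 20.073917388916016)
side 0.186 112 [ 0.5512765  -0.19366166  0.18771031] ((551.681884765625, -195.84243774414062), (36.473854064941406, 38.319671630859375), 52.03923034667969)
```

View pics/crop.png

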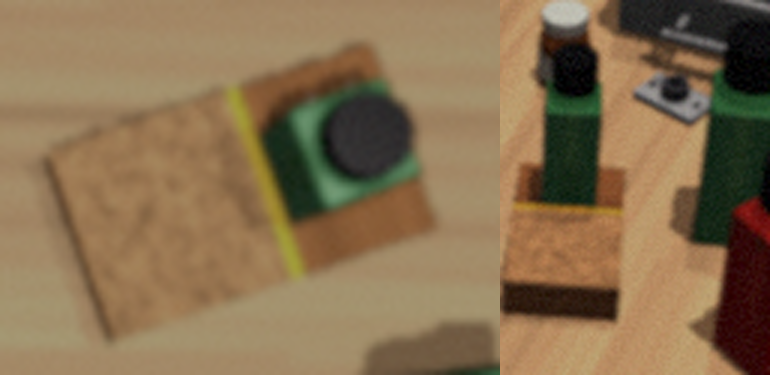

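The crop confirms it: the small green jar is centred at crop (365,135), on the lower deck just short of the yellow stop, and it is the smaller of the two green ones. Rest yaw is about 0.36. The tool's closing line is already nearly along the tipping direction.

Plan:
1. Nudge the jar low against the stop with shut fingers.
2. Cage the cap loosely between open fingers.
3. Rotate with it.

```bash
cat >> h.py <<'E'
from scipy.spatial.transform import Rotation as Ro
PSI=0.361; S=np.array([0.542,-0.1715,0]); ex=np.array([np.cos(PSI),np.sin(PSI),0]); ey=np.array([-np.sin(PSI),np.cos(PSI),0])
def pose(y,z,phi,x=0):   # TCP in rest coords (m), tilt phi: hand leans to +y
    return S+ex*x+ey*y+np.array([0,0,z]), Ro.from_euler('xyz',[np.pi,0,PSI])*Ro.from_rotvec([-phi,0,0])
def delta(start,target):
    (p0,r0),(p1,r1)=start,target
    return np.round(r0.inv().apply(p1-p0)*100,2).tolist(),np.round((r0.inv()*r1).as_rotvec(),3).tolist()
def cur():
    o=bot.observe(); return np.array(o["position"]),Ro.from_euler('xyz',o["tool_rot"])
def inrest(p):
    q=p-S; return np.round([q@ex,q@ey,q[2]],4)
E
python3 - <<'E'
from h import *
c=cur()
for a in [(-.10,.30,0),(-.15,.30,-.45),(-.11,.20,-.45),(-.095,.055,-.45)]: print(a,pose(*a)[0],delta(c,pose(*a)))
o=np.array([.5515,-.197,.19]);print(inrest(o))
d=np.load("top0.npy")
print(np.round(pts("top",d,[[469,260],[470,210],[495,268],[515,268],[425,304],[360,337]]),3).tolist(),[inrest(q).tolist() for q in pts("top",d,[[469,260],[470,210],[495,268],[515,268]])])
E
```

```text
(-0.1, 0.3, 0) [ 0.577321   -0.26505441  0.3       ] ([39.88, -13.05, -6.87], [-0.0, -0.0, 0.101])
(-0.15, 0.3, -0.45) [ 0.59498149 -0.31183161  0.3       ] ([39.37, -8.08, -6.87], [0.45, 0.023, 0.099])
(-0.11, 0.2, -0.45) [ 0.58085309 -0.27440985  0.2       ] ([39.78, -12.06, 3.13], [0.45, 0.023, 0.099])
(-0.095, 0.055, -0.45) [ 0.57555495 -0.26037669  0.055     ] ([39.93, -13.55, 17.63], [0.45, 0.023, 0.099])
[-1.00e-04 -2.72e-02  1.90e-01]
[[0.524, -0.405, 0.026], [0.643, -0.391, 0.084], [0.504, -0.464, 0.051], [0.502, -0.498, 0.096], [0.413, -0.252, 0.207], [0.34, -0.111, 0.213]] [[-0.099, -0.2121, 0.026], [0.0171, -0.2408, 0.0844], [-0.1389, -0.2602, 0.0508], [-0.1526, -0.2919, 0.0957]]
```

Run:
```python
from h import *
d=np.load("top0.npy")
print(np.round(pts("top",d,[[540,230],[580,268],[610,300],[540,315]]),3).tolist())
```

```text
[[0.584, -0.519, 0.198], [0.499, -0.611, 0.202], [0.427, -0.685, 0.198], [0.392, -0.516, 0.198]]
```

>>> move_arm --series '[[[0,0,-3.5],[0,0,0.05],0],[[0,0,-7],[0,0,0.1],0]]'

```text
clock: 0.82
position: [0.2779, -0.5587, 0.3008]
tool_rot: [-3.138, 0.001, 0.36]
force: [-0.3, 0.0, 1.4]
grip_width: 0.0639
finger_force: 0.0
```

>>> move_arm --series '[[[3.8,-1.2,0],[0.04,0,0],0],[[7.7,-2.4,0],[0.09,0,0],0],[[11.5,-3.6,0],[0.13,0,0],0],[[15.3,-4.8,0],[0.18,0,0],0],[[19.2,-6,0],[0.22,0,0],0],[[23,-7.2,0],[0.27,0,0],0],[[26.9,-8.4,0],[0.31,0,0],0],[[30.7,-9.6,0],[0.36,0,0],0],[[34.5,-10.8,0],[0.4,0,0],0],[[38.4,-12,0],[0.45,0,0],0],[[38.4,-12,0],[0.45,0,0],0],[[38.4,-12,0],[0.45,0,0],0],[[38.4,-12,0],[0.45,0,0],0]]'

```text
clock: 1.9
position: [0.5949, -0.3117, 0.3008]
tool_rot: [-2.692, 0.001, 0.362]
force: [0.1, -0.6, -0.4]
grip_width: 0.0002
finger_force: 0.0
```

Run:
```python
from h import *
c=cur(); print(inrest(c[0]),bot.observe()["qpos"].round(2))
for a in [(-.15,.30,-.45),(-.115,.15,-.45),(-.10,.055,-.45)]: print(a,delta(c,pose(*a)))
```

```text
[-0.     -0.1499  0.3008] [ 0.59  0.78 -0.13  1.02 -0.2   1.68 -0.72]
(-0.15, 0.3, -0.45) ([0.0, 0.05, 0.07], [0.0, 0.001, 0.0])
(-0.115, 0.15, -0.45) ([0.02, 3.42, 15.1], [0.0, 0.001, 0.0])
(-0.1, 0.055, -0.45) ([0.03, 6.2, 24.31], [0.0, 0.001, 0.0])
```

>>> move_arm --series '[[[0,0.9,3.8],[0,0,0],0],[[0,1.8,7.6],[0,0,0],0],[[0,2.7,11.4],[0,0,0],0],[[0,3.6,15.2],[0,0,0],0],[[0,4.6,19],[0,0,0],0],[[0,5.5,22],[0,0,0],0],[[0,6.4,24.8],[0,0,0],0],[[0,6.4,24.8],[0,0,0],0],[[0,6.4,24.8],[0,0,0],0],[[0,6.4,24.8],[0,0,0],0]]'

```text
clock: 2.73
position: [0.5779, -0.2659, 0.0524]
tool_rot: [-2.694, -0.001, 0.361]
force: [1.0, -1.2, -0.6]
grip_width: 0.0002
finger_force: 0.0
```

Run:
```python
from h import *
c=cur(); print(inrest(c[0]),bot.observe()["qpos"].round(2),bot.observe()["force"])
for y in [-.08,-.07,-.065]: print(y,delta(c,pose(y,.05,-.45)))
p,d=bot.grab_frame("side"); cv2.imwrite("pics/s1.png",cv2.resize(p[120:300,300:480,::-1],(600,600),interpolation=2))
```

```text
[ 0.0003 -0.101   0.0524] [ 0.57  0.95 -0.15  1.36 -0.19  1.18 -0.65] [ 1.02717175 -1.1741606  -0.55624591]
-0.08 ([-0.03, -1.79, 1.12], [0.002, -0.001, 0.0])
-0.07 ([-0.03, -2.69, 1.55], [0.002, -0.001, 0.0])
-0.065 ([-0.03, -3.14, 1.77], [0.002, -0.001, 0.0])
```

View pics/s1.png

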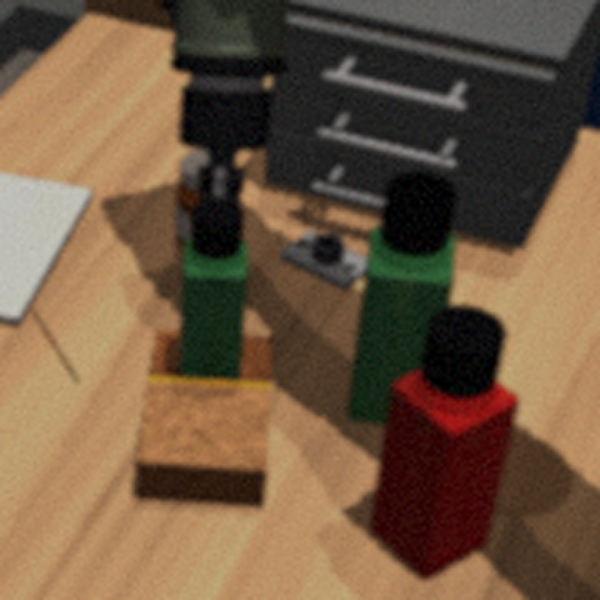

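The picture shows the shut fingers behind the jar in line with it (crop about (220,180)), and the jar (215,310) is upright and undisturbed. Now I'll advance slowly.

>>> move_arm --series '[[[0,-0.6,0.4],[0,0,0],0],[[0,-1.2,0.75],[0,0,0],0],[[0,-1.8,1.1],[0,0,0],0],[[0,-2,1.2],[0,0,0],0],[[0,-2.2,1.3],[0,0,0],0],[[0,-2.4,1.4],[0,0,0],0],[[0,-2.4,1.4],[0,0,0],0]]'

```text
clock: 3.37
position: [0.5675, -0.2382, 0.048]
tool_rot: [-2.692, -0.0, 0.362]
force: [0.6, 0.3, -0.5]
grip_width: 0.0001
finger_force: 0.0
```

Run:
```python
from h import *
c=cur(); print(inrest(c[0]),bot.observe()["force"].round(2),bot.observe()["force"]@ey)
```

```text
[ 0.0003 -0.0714  0.048 ] [ 0.6   0.28 -0.49] 0.05420831961043263
```

>>> move_arm --series '[[[0,-0.1,0.05],[0,0,0],0],[[0,-0.2,0.1],[0,0,0],0],[[0,-0.3,0.14],[0,0,0],0],[[0,-0.4,0.18],[0,0,0],0]]'

```text
clock: 3.7
position: [0.566, -0.2345, 0.0481]
tool_rot: [-2.692, -0.0, 0.362]
force: [0.5, 0.1, 0.7]
grip_width: 0.0001
finger_force: 0.0
```

>>> move_arm --series '[[[0,-0.1,0.05],[0,0,0],0],[[0,-0.2,0.1],[0,0,0],0],[[0,-0.2,0.1],[0,0,0],0]]'

```text
clock: 3.95
position: [0.5651, -0.232, 0.048]
tool_rot: [-2.691, 0.0, 0.362]
force: [0.4, -0.9, -0.7]
grip_width: 0.0
finger_force: 0.0
```

Run:
```python
from h import *
c=cur(); print(inrest(c[0]),bot.observe()["force"].round(2),bot.observe()["force"]@ey)
p,d=bot.grab_frame("top");u,v=np.meshgrid(np.arange(370,430),np.arange(220,270)); X=pts("top",d,np.c_[u.ravel(),v.ravel()])
Q=X[(X[:,2]>.184)&(X[:,2]<.196)];Q=Q[np.abs((Q-S)@ey+.027)<.03];b,s,_=cv2.minAreaRect((Q[:,:2]*1000).astype(np.float32));print(b,s,inrest(np.r_[np.array(b)/1000,.19]))
```

```text
[ 0.0002 -0.0648  0.048 ] [ 0.41 -0.92 -0.66] -1.0062852863125695
(547.71923828125, -187.5062255859375) (38.62743377685547, 38.1382942199707) [-0.0003 -0.017   0.19  ]
```

```bash
cat >> h.py <<'E'
def face(d,uv0=(340,390,170,240),n="side"):
    u,v=np.meshgrid(np.arange(uv0[0],uv0[1]),np.arange(uv0[2],uv0[3])); uv=np.c_[u.ravel(),v.ravel()]
    X=pts(n,d,uv); q=X-S; return np.c_[q@ex,q@ey,q[:,2]]
E
python3 - <<'E'
from h import *
d0=np.load("side0.npy"); p,d1=bot.grab_frame("side"); cv2.imwrite("pics/s2.png",cv2.resize(p[150:280,320:450,::-1],(600,600),interpolation=2))
for d in(d0,d1):
    q=face(d); o=[]
    for z in np.arange(.05,.15,.01):
        m=(abs(q[:,2]-z)<.005)&(abs(q[:,0])<.018)&(q[:,1]>-.03)&(q[:,1]<.05); o.append((round(z,2),round(np.median(q[m,1])*1000,1),int(m.sum())))
    print(o)
    m=(abs(q[:,0])<.04)&(q[:,1]>-.02)&(q[:,1]<.15)&(abs(q[:,2]-.042)<.004); print(q[m,1].min(),q[m,1].max(),np.percentile(q[m,1],[1,99]),np.median(q[m,2]))
E
```

```text
[(np.float64(0.05), np.float64(-2.5), 37), (np.float64(0.06), np.float64(-2.6), 41), (np.float64(0.07), np.float64(-2.8), 38), (np.float64(0.08), np.float64(-3.6), 35), (np.float64(0.09), np.float64(-2.9), 40), (np.float64(0.1), np.float64(-3.1), 38), (np.float64(0.11), np.float64(-2.4), 45), (np.float64(0.12), np.float64(-2.7), 41), (np.float64(0.13), np.float64(-2.4), 43), (np.float64(0.14), np.float64(-3.2), 52)]
-0.016467230585827344 0.02902087385351179 [-0.00767004  0.02644831] 0.040690293722081806
[(np.float64(0.05), np.float64(-1.7), 39), (np.float64(0.06), np.float64(-0.1), 30), (np.float64(0.07), np.float64(-0.7), 38), (np.float64(0.08), np.float64(0.4), 33), (np.float64(0.09), np.float64(1.5), 39), (np.float64(0.1), np.float64(1.4), 37), (np.float64(0.11), np.float64(1.7), 36), (np.float64(0.12), np.float64(3.1), 43), (np.float64(0.13), np.float64(2.7), 44), (np.float64(0.14), np.float64(3.6), 49)]
-0.010464992698496753 0.02787836373782623 [-0.00519114  0.02601648] 0.04084824779123694
```

View pics/s2.png

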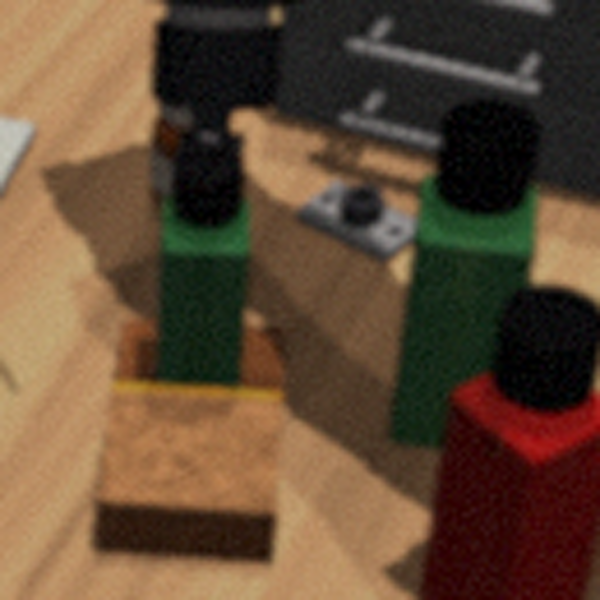

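The jar is leaning about 0.06 rad with its foot unmoved, so the gripper body was pushing high. I'll back off, lean the hand more and push low.

>>> move_arm --series '[[[0,0.1,-0.05],[0,0,0],0],[[0,0.2,-0.1],[0,0,0],0],[[0,0.3,-0.14],[0,0,0],0],[[0,0.4,-0.19],[0,0,0],0],[[0,0.5,-0.24],[0,0,0],0],[[0,0.6,-0.29],[0,0,0],0],[[0,0.8,-0.39],[0,0,0],0],[[0,1.2,-0.58],[0.05,0,0],0],[[0,1.6,-0.77],[0.1,0,0],0],[[0,1.6,-0.77],[0.15,0,0],0],[[0,1.6,-0.77],[0.2,0,0],0],[[0,1.6,-0.77],[0.2,0,0],0],[[0,1.6,-0.77],[0.2,0,0],0]]'

```text
clock: 5.13
position: [0.5713, -0.2492, 0.0472]
tool_rot: [-2.492, 0.0, 0.361]
force: [0.5, 0.8, -0.8]
grip_width: 0.0002
finger_force: 0.0
```

```bash
cat >> h.py <<'E'
def jarface():
    p,d=bot.grab_frame("side"); q=face(d); m=(abs(q[:,0])<.018)&(q[:,1]>-.03)&(q[:,1]<.05)&(q[:,2]>.05)&(q[:,2]<.14)
    b=np.polyfit(q[m,2],q[m,1],1); r=abs(q[m,1]-np.polyval(b,q[m,2]))<.004; b=np.polyfit(q[m][r,2],q[m][r,1],1)
    print("slope",b[0].round(3),"face y at .03,.042,.1 mm",(np.polyval(b,[.03,.042,.1])*1000).round(1)); return p
def st():
    o=bot.observe(); c=cur(); print(o["clock"],inrest(c[0]),"Fx,y,z",o["force"]@ex,o["force"]@ey,o["force"][2],o["qpos"].round(2))
    return c
E
python3 - <<'E'
from h import *
jarface(); c=st()
for y in (-.078,-.07): print(delta(c,pose(y,.046,-.65)))
E
```

```text
slope -0.002 face y at .03,.042,.1 mm [-2.8 -2.8 -2.9]
5.1833 [ 0.0003 -0.0827  0.0478] Fx,y,z 0.30471424793737556 0.6138628040939336 -0.9839725611660213 [ 0.62  1.04 -0.19  1.25 -0.25  1.37 -0.62]
([-0.03, -0.26, 0.43], [0.001, 0.0, 0.001])
([-0.03, -0.9, 0.91], [0.001, 0.0, 0.001])
```

>>> move_arm --series '[[[0,-0.4,0.3],[0,0,0],0],[[0,-0.8,0.6],[0,0,0],0],[[0,-1.1,0.85],[0,0,0],0],[[0,-1.2,0.93],[0,0,0],0],[[0,-1.28,0.99],[0,0,0],0],[[0,-1.36,1.05],[0,0,0],0],[[0,-1.44,1.11],[0,0,0],0],[[0,-1.44,1.11],[0,0,0],0],[[0,-1.44,1.11],[0,0,0],0]]'

```text
clock: 5.93
position: [0.565, -0.232, 0.0479]
tool_rot: [-2.492, 0.0, 0.362]
force: [0.2, -0.1, 0.5]
grip_width: 0.0001
finger_force: 0.0
```

Run:
```python
from h import *
jarface(); c=st()
```

```text
slope -0.003 face y at .03,.042,.1 mm [-2.5 -2.5 -2.7]
5.9833 [ 0.0002 -0.0647  0.0478] Fx,y,z -0.4987403217902089 -0.8403460132777006 -0.5562093612975104 [ 0.61  1.02 -0.2   1.3  -0.26  1.33 -0.62]
```

Near contact. I'll push 3 mm more.

>>> move_arm --series '[[[0,-0.08,0.06],[0,0,0],0],[[0,-0.16,0.12],[0,0,0],0],[[0,-0.24,0.18],[0,0,0],0],[[0,-0.24,0.18],[0,0,0],0]]'

```text
clock: 6.32
position: [0.5639, -0.2289, 0.0479]
tool_rot: [-2.491, -0.0, 0.362]
force: [0.7, -0.1, -0.4]
grip_width: 0.0001
finger_force: 0.0
```

Run:
```python
from h import *
jarface(); c=st()
```

```text
slope -0.007 face y at .03,.042,.1 mm [-2.4 -2.4 -2.8]
6.3667 [ 0.0003 -0.0615  0.048 ] Fx,y,z 0.07843239261703522 -0.32647647873038094 -0.02680687008286372 [ 0.61  1.02 -0.2   1.31 -0.26  1.33 -0.62]
```

>>> move_arm --series '[[[0,-0.08,0.06],[0,0,0],0],[[0,-0.16,0.12],[0,0,0],0],[[0,-0.24,0.18],[0,0,0],0],[[0,-0.32,0.24],[0,0,0],0],[[0,-0.32,0.24],[0,0,0],0]]'

```text
clock: 6.78
position: [0.5626, -0.2254, 0.048]
tool_rot: [-2.492, -0.0, 0.362]
force: [-0.2, -1.7, -0.3]
grip_width: 0.0
finger_force: 0.8
```

Run:
```python
from h import *
jarface(); c=st()
```

```text
slope -0.006 face y at .03,.042,.1 mm [-1.3 -1.4 -1.7]
6.8333 [ 0.0002 -0.0577  0.048 ] Fx,y,z -1.0532382413659376 -0.21503308942284727 -0.1458141438310733 [ 0.61  1.02 -0.2   1.32 -0.26  1.32 -0.62]
```

Sliding upright now, moved about 1 mm. Continuing.

>>> move_arm --series '[[[0,-0.08,0.06],[0,0,0],0],[[0,-0.16,0.12],[0,0,0],0],[[0,-0.24,0.18],[0,0,0],0],[[0,-0.24,0.18],[0,0,0],0]]'

```text
clock: 7.17
position: [0.5614, -0.2246, 0.0481]
tool_rot: [-2.495, 0.0, 0.361]
force: [0.3, -12.2, 3.1]
grip_width: 0.0
finger_force: 5.5
```

Run:
```python
from h import *
jarface(); c=st()
```

```text
slope -0.004 face y at .03,.042,.1 mm [-0.4 -0.4 -0.7]
7.2167 [-0.0006 -0.0565  0.0481] Fx,y,z -4.658416640263521 -11.975793733356038 3.333555393884766 [ 0.61  1.01 -0.2   1.32 -0.26  1.31 -0.62]
```

It is at the stop and upright, at 12 N. I'll back off now.

>>> move_arm --series '[[[0,0.4,-0.3],[0,0,0],0],[[0,1,-1],[0,0,0],0],[[0,1,-4],[0,0,0],10],[[0,1,-8],[-0.05,0,0],30],[[0,1,-12],[-0.1,0,0],50],[[0,1,-16],[-0.15,0,0],70],[[0,1,-20],[-0.2,0,0],75],[[0,1,-24],[-0.2,0,0],75],[[0,1,-26],[-0.2,0,0],75],[[0,1,-26],[-0.2,0,0],75]]'

```text
clock: 8.05
position: [0.6209, -0.3797, 0.2526]
tool_rot: [-2.696, -0.003, 0.36]
force: [-0.1, 0.2, 0.3]
grip_width: 0.0642
finger_force: 0.0
```

Run:
```python
from h import *
p,d=bot.grab_frame("top");u,v=np.meshgrid(np.arange(370,430),np.arange(220,270)); X=pts("top",d,np.c_[u.ravel(),v.ravel()])
Q=X[(X[:,2]>.184)&(X[:,2]<.196)];Q=Q[np.abs((Q-S)@ey+.027)<.03];b,s,_=cv2.minAreaRect((Q[:,:2]*1000).astype(np.float32));print(b,s,inrest(np.r_[np.array(b)/1000,.19]))
jarface(); c=st()
for a in [(-.026,.26,0),(.12,.30,0)]: print(a,delta(c,pose(*a)))
```

```text
(550.0731811523438, -195.69679260253906) (38.205406188964844, 38.0963134765625) [-0.001  -0.0255  0.19  ]
slope -0.005 face y at .03,.042,.1 mm [-0.6 -0.7 -1. ]
8.15 [ 0.0004 -0.2198  0.2485] Fx,y,z -0.26766244609639844 0.1655634805225325 -1.1569356748453556 [ 0.62  0.94 -0.12  0.83 -0.18  1.73 -0.67]
(-0.026, 0.26, 0) ([-0.03, -17.95, 7.41], [-0.451, 0.0, 0.001])
(0.12, 0.3, 0) ([-0.02, -32.83, 10.16], [-0.451, 0.0, 0.001])
```

The jar stands upright at the stop (cap at y −25 mm, x −1 mm). Before engaging it, I'll check that the arm can reach the final tilted pose.

>>> move_arm --series '[[[0,-3.6,1.1],[-0.05,0,0],75],[[0,-7.3,2.2],[-0.1,0,0],75],[[0,-11,3.4],[-0.15,0,0],75],[[0,-14.6,4.5],[-0.2,0,0],75],[[0,-18.2,5.6],[-0.25,0,0],75],[[0,-21.9,6.8],[-0.3,0,0],75],[[0,-25.5,7.9],[-0.35,0,0],75],[[0,-29.2,9],[-0.4,0,0],75],[[0,-32.8,10.2],[-0.45,0,0],75],[[0,-32.8,10.2],[-0.57,0,0],75],[[0,-32.8,10.2],[-0.69,0,0],75],[[0,-32.8,10.2],[-0.81,0,0],75],[[0,-32.8,10.2],[-0.93,0,0],75],[[0,-32.8,10.2],[-1.05,0,0],75],[[0,-32.8,10.2],[-1.17,0,0],75],[[0,-32.8,10.2],[-1.29,0,0],75],[[0,-32.8,10.2],[-1.41,0,0],75],[[0,-32.8,10.2],[-1.53,0,0],75],[[0,-32.8,10.2],[-1.6,0,0],75],[[0,-32.8,10.2],[-1.6,0,0],75]]'

```text
clock: 9.82
position: [0.4984, -0.061, 0.2885]
tool_rot: [2.076, 0.022, 0.36]
force: [0.3, -0.3, -1.6]
grip_width: 0.0638
finger_force: 0.0
```

Run:
```python
from h import *
c=st(); print(delta(c,pose(.12,.3,1.15)))
print(delta(c,pose(.12,.12,1.15)))
```

```text
9.8167 [-0.0018  0.1188  0.2885] Fx,y,z 0.20910672401136512 -0.3656387232284808 -1.6369091802681135 [-0.81  0.45  0.25  2.15  1.03  1.18 -2.5 ]
([0.15, 0.95, -0.67], [-0.084, 0.011, 0.019])
([0.54, -14.8, 8.04], [-0.084, 0.011, 0.019])
```

Joint 7 is at its limit in this wrist orientation. The half-turned one gives room, so I'll turn in place here.

>>> move_arm --series '[[[0,0,0],[0,0,0.12],75],[[0,0,0],[0,0,0.24],75],[[0,0,0],[0,0,0.36],75],[[0,0,0],[0,0,0.48],75],[[0,0,0],[0,0,0.6],75],[[0,0,0],[0,0,0.72],75],[[0,0,0],[0,0,0.84],75],[[0,0,0],[0,0,0.96],75],[[0,0,0],[0,0,1.08],75],[[0,0,0],[0,0,1.2],75],[[0,0,0],[0,0,1.32],75],[[0,0,0],[0,0,1.44],75],[[0,0,0],[0,0,1.56],75],[[0,0,0],[0,0,1.68],75],[[0,0,0],[0,0,1.8],75],[[0,0,0],[0,0,1.92],75],[[0,0,0],[0,0,2.04],75],[[0,0,0],[0,0,2.16],75],[[0,0,0],[0,0,2.28],75],[[0,0,0],[0,0,2.4],75]]'

```text
clock: 11.48
position: [0.4918, -0.1129, 0.2244]
tool_rot: [-2.417, -0.865, -1.94]
force: [1.1, -0.1, -1.1]
grip_width: 0.0639
finger_force: 0.0
```

```bash
cat >> h.py <<'E'
def pose2(y,z,phi,x=0):   # half-turned tool: tool y = rest +y
    p,r=pose(y,z,phi,x); return p,r*Ro.from_rotvec([0,0,np.pi])
E
python3 - <<'E'
from h import *
c=st(); print(delta(c,pose2(.12,.3,1.15)))
E
```

```text
11.4833 [-0.0263  0.0725  0.2244] Fx,y,z 1.0525803465445465 -0.4630767793896025 -1.0519344178910557 [-1.34  1.26  1.42  2.37 -1.06  0.2  -2.52]
([2.33, -5.01, -7.49], [0.016, 0.151, 1.113])
```

Wrong sense: joint 7 was pinned. I'll turn back the other way.

>>> move_arm --series '[[[0,0,0],[0,0,-0.12],75],[[0,0,0],[0,0,-0.24],75],[[0,0,0],[0,0,-0.36],75],[[0,0,0],[0,0,-0.48],75],[[0,0,0],[0,0,-0.6],75],[[0,0,0],[0,0,-0.72],75],[[0,0,0],[0,0,-0.84],75],[[0,0,0],[0,0,-0.96],75],[[0,0,0],[0,0,-1.08],75],[[0,0,0],[0,0,-1.2],75]]'

```text
clock: 12.32
position: [0.4923, -0.1123, 0.2243]
tool_rot: [2.285, -0.734, -0.035]
force: [-0.5, -0.2, -0.9]
grip_width: 0.0644
finger_force: 0.0
```

Run:
```python
from h import *
c=st(); print(delta(c,pose(.12,.3,1.15)),delta(c,pose2(.12,.3,1.15)))
```

```text
12.3167 [-0.0256  0.0729  0.2243] Fx,y,z -0.5502970572026622 0.03888350151482265 -0.9416779916333949 [-1.34  1.22  1.39  2.37 -0.87  0.16 -1.49]
([5.47, 0.47, -7.47], [-0.132, -0.071, -0.813]) ([5.47, 0.47, -7.47], [-0.087, 0.163, 2.322])
```

Run:
```python
from h import *
c=cur(); p,r=delta(c,pose(.10,.32,0)); print(p,r,np.linalg.norm(r))
```

```text
[7.38, 2.42, -6.71] [0.952, -0.522, -0.67] 1.2758087630989214
```

>>> move_arm --series '[[[0.7,0.2,-0.7],[0.09,-0.05,-0.06],75],[[1.4,0.5,-1.4],[0.18,-0.1,-0.13],75],[[2.1,0.7,-2],[0.27,-0.15,-0.19],75],[[2.8,0.9,-2.6],[0.36,-0.2,-0.25],75],[[3.5,1.1,-3.2],[0.45,-0.25,-0.32],75],[[4.2,1.4,-3.8],[0.54,-0.3,-0.38],75],[[4.9,1.6,-4.4],[0.63,-0.35,-0.45],75],[[5.6,1.8,-5],[0.72,-0.4,-0.51],75],[[6.3,2,-5.7],[0.81,-0.45,-0.57],75],[[7,2.3,-6.4],[0.9,-0.5,-0.64],75],[[7.4,2.4,-6.7],[0.95,-0.52,-0.67],75],[[7.4,2.4,-6.7],[0.95,-0.52,-0.67],75],[[7.4,2.4,-6.7],[0.95,-0.52,-0.67],75]]'

```text
clock: 13.4
position: [0.5071, -0.0766, 0.3205]
tool_rot: [-3.138, -0.009, 0.362]
force: [-0.5, 0.7, 1.0]
grip_width: 0.0638
finger_force: 0.0
```

Run:
```python
from h import *
c=st(); print(delta(c,pose(.1,.32,0)),delta(c,pose2(.1,.32,0)))
```

```text
13.4 [0.0009 0.1011 0.3205] Fx,y,z -0.27344545843088486 0.808379421225875 1.0425553562091983 [-0.65  0.35  0.91  1.81 -0.31  1.13 -0.84]
([-0.09, 0.11, 0.05], [-0.003, -0.009, 0.001]) ([-0.09, 0.11, 0.05], [0.014, -0.005, -3.14])
```

>>> move_arm --series '[[[0,0,0],[0,0,-0.12],75],[[0,0,0],[0,0,-0.24],75],[[0,0,0],[0,0,-0.36],75],[[0,0,0],[0,0,-0.48],75],[[0,0,0],[0,0,-0.6],75],[[0,0,0],[0,0,-0.72],75],[[0,0,0],[0,0,-0.84],75],[[0,0,0],[0,0,-0.96],75],[[0,0,0],[0,0,-1.08],75],[[0,0,0],[0,0,-1.2],75],[[0,0,0],[0,0,-1.32],75],[[0,0,0],[0,0,-1.44],75],[[0,0,0],[0,0,-1.56],75],[[0,0,0],[0,0,-1.68],75],[[0,0,0],[0,0,-1.8],75],[[0,0,0],[0,0,-1.92],75],[[0,0,0],[0,0,-2.04],75],[[0,0,0],[0,0,-2.16],75],[[0,0,0],[0,0,-2.28],75],[[0,0,0],[0,0,-2.4],75]]'

```text
clock: 15.07
position: [0.5067, -0.0771, 0.3194]
tool_rot: [3.138, 0.006, 2.765]
force: [0.5, 0.0, 0.4]
grip_width: 0.0645
finger_force: 0.0
```

Run:
```python
from h import *
c=st(); print(delta(c,pose2(.1,.32,0)), delta(c,pose2(.12,.3,.7)))
```

```text
15.0667 [3.000e-04 1.008e-01 3.194e-01] Fx,y,z 0.4491126182093448 -0.11880728754375791 0.4324696041716783 [-0.28  0.26  0.39  1.8  -0.11  1.1   1.35]
([-0.03, -0.08, -0.06], [0.001, 0.007, -0.738]) ([1.33, 1.39, 1.93], [0.668, -0.251, -0.709])
```

Run:
```python
from h import *
c=cur(); a=delta(c,pose2(.13,.25,1.15)); print(a,np.linalg.norm(a[1]))
for k in range(1,13): print([np.round(np.array(a[0])*k/12,1).tolist(),np.round(np.array(a[1])*k/12,2).tolist(),75],end=', ')
```

```text
([2.03, 2.12, 6.93], [1.096, -0.417, -0.657]) 1.3441554969571043
[[0.2, 0.2, 0.6], [0.09, -0.03, -0.05], 75], [[0.3, 0.4, 1.2], [0.18, -0.07, -0.11], 75], [[0.5, 0.5, 1.7], [0.27, -0.1, -0.16], 75], [[0.7, 0.7, 2.3], [0.37, -0.14, -0.22], 75], [[0.8, 0.9, 2.9], [0.46, -0.17, -0.27], 75], [[1.0, 1.1, 3.5], [0.55, -0.21, -0.33], 75], [[1.2, 1.2, 4.0], [0.64, -0.24, -0.38], 75], [[1.4, 1.4, 4.6], [0.73, -0.28, -0.44], 75], [[1.5, 1.6, 5.2], [0.82, -0.31, -0.49], 75], [[1.7, 1.8, 5.8], [0.91, -0.35, -0.55], 75], [[1.9, 1.9, 6.4], [1.0, -0.38, -0.6], 75], [[2.0, 2.1, 6.9], [1.1, -0.42, -0.66], 75],
```

>>> move_arm --series '[[[0.2,0.2,0.6],[0.09,-0.03,-0.05],75],[[0.3,0.4,1.2],[0.18,-0.07,-0.11],75],[[0.5,0.5,1.7],[0.27,-0.1,-0.16],75],[[0.7,0.7,2.3],[0.37,-0.14,-0.22],75],[[0.8,0.9,2.9],[0.46,-0.17,-0.27],75],[[1.0,1.1,3.5],[0.55,-0.21,-0.33],75],[[1.2,1.2,4.0],[0.64,-0.24,-0.38],75],[[1.4,1.4,4.6],[0.73,-0.28,-0.44],75],[[1.5,1.6,5.2],[0.82,-0.31,-0.49],75],[[1.7,1.8,5.8],[0.91,-0.35,-0.55],75],[[1.9,1.9,6.4],[1.0,-0.38,-0.6],75],[[2.0,2.1,6.9],[1.1,-0.42,-0.66],75],[[2.0,2.1,6.9],[1.1,-0.42,-0.66],75],[[2.0,2.1,6.9],[1.1,-0.42,-0.66],75]]'

```text
clock: 16.23
position: [0.4967, -0.0505, 0.2503]
tool_rot: [-1.986, -0.003, -2.783]
force: [-0.1, 0.2, 0.2]
grip_width: 0.0645
finger_force: 0.0
```

Run:
```python
from h import *
c=st(); print(delta(c,pose2(.13,.25,1.15)), delta(c,pose2(.125,.075,1.15)))
```

```text
16.2333 [0.0003 0.1292 0.2503] Fx,y,z -0.025403956836011685 0.23178513632394648 0.23955168132746935 [-0.99  0.62  0.43  2.18  1.03  1.08  0.5 ]
([0.03, 0.07, -0.06], [-0.006, -0.004, 0.002]) ([-0.02, 15.88, 7.46], [-0.006, -0.004, 0.002])
```

>>> move_arm --series '[[[0,3.2,1.5],[0,0,0],75],[[0,6.4,3],[0,0,0],75],[[0,9.6,4.5],[0,0,0],75],[[0,12.7,6],[0,0,0],75],[[0,14.5,6.8],[0,0,0],75],[[0,15.8,7.4],[0,0,0],75],[[0,15.8,7.4],[0,0,0],75]]'

```text
clock: 16.82
position: [0.4993, -0.055, 0.0758]
tool_rot: [-1.988, 0.001, -2.787]
force: [-0.4, 1.4, 0.4]
grip_width: 0.0643
finger_force: 0.0
```

Run:
```python
from h import *
c=st(); print(delta(c,pose2(.125,.075,1.15)),delta(c,pose2(.15,.26,.6)),delta(c,pose2(-.0255,.26,0)),)
p,d=bot.grab_frame("side"); cv2.imwrite("pics/s3.png",cv2.resize(p[100:340,220:540,::-1],(800,600),interpolation=2))
```

```text
16.8167 [0.0012 0.124  0.0758] Fx,y,z 0.14969896774485156 1.4225412450437014 0.416264702029525 [-0.93  1.02  0.36  2.16  1.12  0.87  0.14]
([0.12, 0.11, -0.06], [-0.004, -0.006, -0.004]) ([0.11, -15.79, -9.84], [-0.554, -0.004, -0.005]) ([0.0, -22.9, 6.2], [-1.154, -0.003, -0.006])
```

View pics/s3.png

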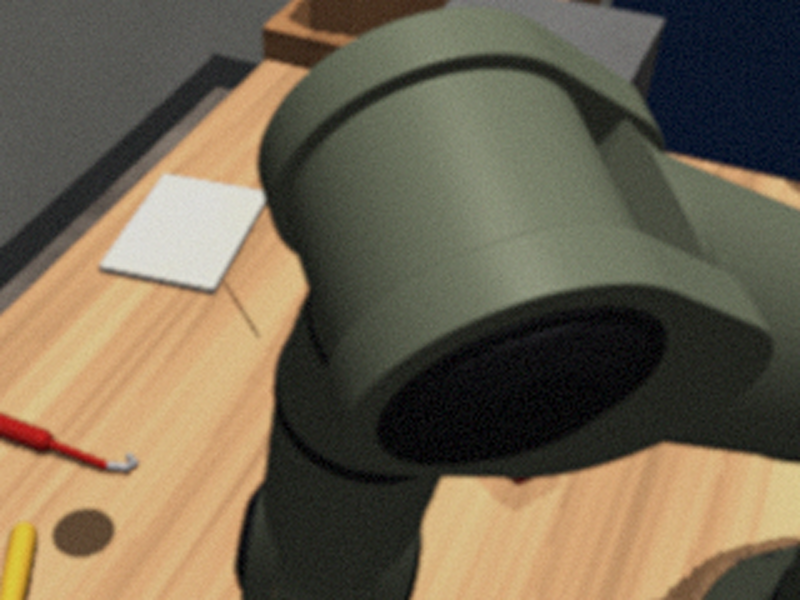

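The final pose is reachable: the wrist sits at about (450,300) in the crop and the red jar behind it (515,478) was not touched. Now to the start above the cap.

>>> move_arm --series '[[[0,-3.2,-2],[-0.11,0,0],75],[[0,-6.4,-4],[-0.22,0,0],75],[[0,-9.6,-5.9],[-0.33,0,0],75],[[0,-12.8,-7.9],[-0.44,0,0],75],[[0,-15.8,-9.8],[-0.55,0,0],75],[[0,-17.2,-6.6],[-0.67,0,0],75],[[0,-18.6,-3.4],[-0.79,0,0],75],[[0,-20,-0.2],[-0.91,0,0],75],[[0,-21.4,3],[-1.03,0,0],75],[[0,-22.9,6.2],[-1.15,0,0],75],[[0,-22.9,6.2],[-1.15,0,0],75],[[0,-22.9,6.2],[-1.15,0,0],75]]'

```text
clock: 17.87
position: [0.5463, -0.1837, 0.2629]
tool_rot: [-2.931, -0.015, -2.793]
force: [-0.6, 1.0, -0.4]
grip_width: 0.0639
finger_force: 0.0
```

```bash
cat >> h.py <<'E'
def front(th,ins=.016,slide=0,off=0):
    phi=th if th<.9 else .9+(th-.9)*(.25/.671)
    w=.050 if th<.95 else .050+min(1,(th-.95)/.45)*.014
    e=ins+.005+(w-.05)/.014*.003
    a,h=-.005,.148-slide
    K=np.array([a*np.cos(th)+h*np.sin(th),.042-a*np.sin(th)+h*np.cos(th)])
    P=K+e*np.array([-np.sin(phi),-np.cos(phi)])+(w/2-off)*np.array([-np.cos(phi),np.sin(phi)])
    return P,phi,round(w/.0855*100)
def rows(ths,c=None,**k):
    c=c or cur()
    for t in ths:
        P,phi,w=front(t,**k); a=delta(c,pose2(P[0],P[1],phi,-.001))
        print([np.round(a[0],2).tolist(),np.round(a[1],3).tolist(),w],end=', ')
    print()
E
python3 - <<'E'
from h import *
c=st(); print(delta(c,pose2(-.0255,.26,0,-.001)),delta(c,pose2(-.0255,.168,0,-.001)))
print(front(.03))
p,d=bot.grab_frame("top"); X=face(d,(360,430,215,275),"top"); m=(X[:,2]>.184)&(X[:,2]<.196)&(abs(X[:,0])<.05); print(m.sum(),X[m].mean(0))
E
```

```text
17.8667 [-0.0003 -0.0129  0.2629] Fx,y,z -0.2555451156588293 1.1569833249402262 -0.3970634891087271 [-0.04  0.37  0.19  1.8   0.16  0.9   1.97]
([0.05, -1.17, 0.55], [-0.211, -0.017, -0.011]) ([-0.09, 0.76, 9.54], [-0.211, -0.017, -0.011])
(array([-0.02617707,  0.16984272]), 0.03, 58)
0 [nan nan nan]<stdin>:4: RuntimeWarning: Mean of empty slice.
  ret = um.true_divide(
```

>>> move_arm --series '[[[0,-0.6,0.3],[-0.1,-0.01,0],75],[[0,-1.2,0.5],[-0.21,-0.02,-0.01],75],[[0,-1.2,0.5],[-0.21,-0.02,-0.01],75],[[0,-1.2,0.5],[-0.21,-0.02,-0.01],75]]'

```text
clock: 18.25
position: [0.5496, -0.1973, 0.2592]
tool_rot: [-3.137, -0.001, -2.787]
force: [-1.0, 0.3, -0.4]
grip_width: 0.0643
finger_force: 0.0
```

Run:
```python
from h import *
c=st(); print(delta(c,pose2(-.0255,.168,0,-.001)))
```

```text
18.25 [-0.002  -0.0269  0.2592] Fx,y,z -0.8041499824518774 0.6097151774085906 -0.4001950543417388 [ 0.15  0.43  0.13  1.69 -0.06  1.03  2.22]
([-0.1, 0.18, 9.12], [-0.005, -0.001, -0.006])
```

Descending over the cap with the fingers wide, then narrowing to about 50 mm.

>>> move_arm --series '[[[-0.1,0.2,2.5],[0,0,0],75],[[-0.1,0.2,5],[0,0,0],75],[[-0.1,0.2,6.5],[0,0,0],75],[[-0.1,0.2,8],[0,0,0],75],[[-0.1,0.2,9.1],[0,0,0],75],[[-0.1,0.2,9.1],[0,0,0],70],[[-0.1,0.2,9.1],[0,0,0],64],[[-0.1,0.2,9.1],[0,0,0],58],[[-0.1,0.2,9.1],[0,0,0],58],[[-0.1,0.2,9.1],[0,0,0],58]]' --squeeze 20

```text
clock: 19.08
position: [0.5508, -0.1924, 0.1668]
tool_rot: [-3.137, -0.003, -2.782]
force: [0.1, 0.4, -0.1]
grip_width: 0.0496
finger_force: 0.0
```

Run:
```python
from h import *
c=st(); p=jarface(); cv2.imwrite("pics/s4.png",cv2.resize(p[130:260,300:430,::-1],(600,600),interpolation=2)); rows(np.arange(.03,.335,.0153)[:20])
```

```text
19.0833 [ 0.0008 -0.0227  0.1668] Fx,y,z 0.2193258495512644 0.3323037112379996 -0.14935574602050478 [ 0.16  0.53  0.11  1.78 -0.07  0.83  2.22]
slope -0.002 face y at .03,.042,.1 mm [-0.7 -0.7 -0.8]
[[0.18, -0.36, -0.32], [0.026, -0.003, -0.001], 58], [[0.18, -0.16, -0.36], [0.041, -0.003, -0.001], 58], [[0.18, 0.04, -0.4], [0.057, -0.003, -0.001], 58], [[0.18, 0.23, -0.43], [0.072, -0.003, -0.001], 58], [[0.18, 0.43, -0.46], [0.087, -0.003, -0.001], 58], [[0.18, 0.63, -0.49], [0.102, -0.003, -0.001], 58], [[0.18, 0.83, -0.51], [0.118, -0.003, -0.001], 58], [[0.18, 1.03, -0.54], [0.133, -0.003, -0.001], 58], [[0.18, 1.22, -0.55], [0.148, -0.003, -0.001], 58], [[0.18, 1.42, -0.57], [0.164, -0.003, -0.001], 58], [[0.18, 1.62, -0.58], [0.179, -0.003, -0.001], 58], [[0.18, 1.82, -0.59], [0.194, -0.003, -0.001], 58], [[0.18, 2.02, -0.6], [0.21, -0.003, -0.001], 58], [[0.18, 2.22, -0.6], [0.225, -0.003, -0.001], 58], [[0.18, 2.42, -0.6], [0.24, -0.003, -0.001], 58], [[0.18, 2.62, -0.6], [0.255, -0.003, -0.001], 58], [[0.18, 2.82, -0.59], [0.271, -0.003, -0.001], 58], [[0.18, 3.02, -0.58], [0.286, -0.003, -0.001], 58], [[0.18, 3.22, -0.57], [0.301, -0.003, -0.001], 58], [[0.18, 3.42, -0.55], [0.317, -0.003, -0.001], 58],
```

View pics/s4.png

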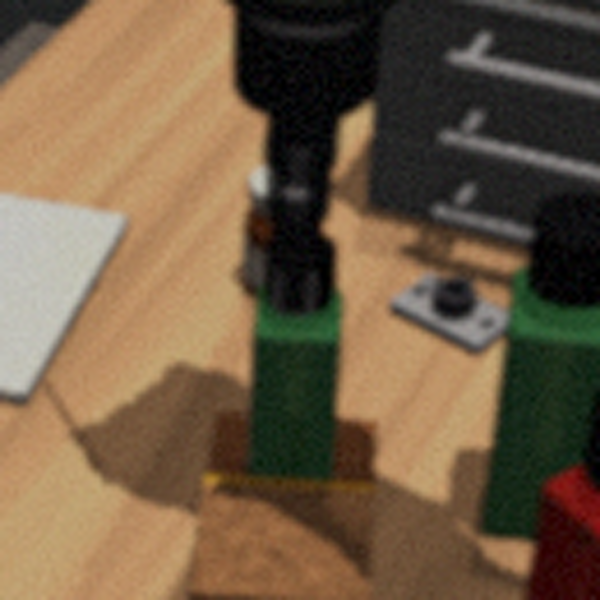

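The fingers straddle the cap at (300,280) in the crop, clear of it, and the jar is still upright. Tipping starts now.

>>> move_arm --series '[[[0.05,0,-0.15],[0.02,0,0],58],[[0.1,0.05,-0.3],[0.05,0,0],58],[[0.15,0.23,-0.43],[0.07,0,0],58],[[0.18,0.43,-0.46],[0.09,0,0],58],[[0.18,0.63,-0.49],[0.1,0,0],58],[[0.18,0.83,-0.51],[0.12,0,0],58],[[0.18,1.03,-0.54],[0.13,0,0],58],[[0.18,1.22,-0.55],[0.15,0,0],58],[[0.18,1.42,-0.57],[0.16,0,0],58],[[0.18,1.62,-0.58],[0.18,0,0],58],[[0.18,1.82,-0.59],[0.19,0,0],58],[[0.18,2.02,-0.6],[0.21,0,0],58],[[0.18,2.22,-0.6],[0.225,0,0],58],[[0.18,2.42,-0.6],[0.24,0,0],58],[[0.18,2.62,-0.6],[0.255,0,0],58],[[0.18,2.82,-0.59],[0.27,0,0],58]]'

```text
clock: 20.47
position: [0.5388, -0.1663, 0.1717]
tool_rot: [-2.867, -0.004, -2.782]
force: [0.5, -0.5, -0.9]
grip_width: 0.0496
finger_force: 0.2
```

Run:
```python
from h import *
c=st(); jarface(); rows(np.arange(.29,.6,.0153)[:20])
```

```text
20.4667 [-0.0012  0.006   0.1717] Fx,y,z 0.24317243132680078 -0.655630782150222 -0.9302307413240254 [-0.18  0.46  0.3   1.97  0.2   0.62  1.85]
slope 0.22 face y at .03,.042,.1 mm [-2.7 -0.  12.8]
[[-0.0, 0.05, -0.1], [0.015, -0.004, 0.001], 58], [[-0.0, 0.25, -0.14], [0.03, -0.004, 0.001], 58], [[-0.0, 0.45, -0.18], [0.046, -0.004, 0.001], 58], [[-0.0, 0.64, -0.22], [0.061, -0.004, 0.001], 58], [[-0.0, 0.84, -0.25], [0.076, -0.004, 0.001], 58], [[-0.0, 1.04, -0.28], [0.092, -0.004, 0.001], 58], [[-0.0, 1.23, -0.3], [0.107, -0.004, 0.001], 58], [[-0.0, 1.43, -0.33], [0.122, -0.004, 0.001], 58], [[-0.0, 1.63, -0.35], [0.137, -0.004, 0.001], 58], [[-0.0, 1.83, -0.37], [0.153, -0.004, 0.001], 58], [[-0.0, 2.03, -0.38], [0.168, -0.004, 0.001], 58], [[-0.0, 2.23, -0.39], [0.183, -0.004, 0.001], 58], [[-0.0, 2.43, -0.4], [0.199, -0.004, 0.001], 58], [[-0.0, 2.63, -0.4], [0.214, -0.004, 0.001], 58], [[-0.0, 2.83, -0.41], [0.229, -0.004, 0.001], 58], [[-0.0, 3.03, -0.4], [0.245, -0.004, 0.001], 58], [[-0.0, 3.23, -0.4], [0.26, -0.004, 0.001], 58], [[-0.0, 3.43, -0.39], [0.275, -0.004, 0.001], 58], [[-0.0, 3.63, -0.38], [0.29, -0.004, 0.001], 58], [[-0.0, 3.82, -0.37], [0.306, -0.004, 0.001], 58],
```

Tilt is 0.217 and it pivots on the stop exactly as modelled, at under 1 N. Continuing through the balance point.

>>> move_arm --series '[[[0,0.1,-0.1],[0.015,0,0],58],[[0,0.25,-0.14],[0.03,0,0],58],[[0,0.45,-0.18],[0.045,0,0],58],[[0,0.64,-0.22],[0.06,0,0],58],[[0,0.84,-0.25],[0.075,0,0],58],[[0,1.04,-0.28],[0.09,0,0],58],[[0,1.23,-0.3],[0.105,0,0],58],[[0,1.43,-0.33],[0.12,0,0],58],[[0,1.63,-0.35],[0.135,0,0],58],[[0,1.83,-0.37],[0.15,0,0],58],[[0,2.03,-0.38],[0.17,0,0],58],[[0,2.23,-0.39],[0.185,0,0],58],[[0,2.43,-0.4],[0.2,0,0],58],[[0,2.63,-0.4],[0.215,0,0],58],[[0,2.83,-0.4],[0.23,0,0],58],[[0,3.03,-0.4],[0.245,0,0],58],[[0,3.23,-0.4],[0.26,0,0],58],[[0,3.43,-0.39],[0.275,0,0],58],[[0,3.63,-0.38],[0.29,0,0],58],[[0,3.82,-0.37],[0.305,0,0],58]]'

```text
clock: 22.18
position: [0.5256, -0.131, 0.1651]
tool_rot: [-2.562, -0.003, -2.782]
force: [-0.1, 0.7, -1.0]
grip_width: 0.0494
finger_force: 0.0
```

Run:
```python
from h import *
c=st()
p,d=bot.grab_frame("side"); q=face(d,(330,410,160,260)); m=(abs(q[:,0])<.018)&(q[:,1]>-.03)&(q[:,1]<.12)&(q[:,2]>.055)&(q[:,2]<.14); b=np.polyfit(q[m,2],q[m,1],1); r=abs(q[m,1]-np.polyval(b,q[m,2]))<.005; b=np.polyfit(q[m][r,2],q[m][r,1],1); print(m.sum(),r.sum(),np.arctan(b[0]),np.polyval(b,.042))
rows(np.arange(.595,1.0,.0153)[:20])
```

```text
22.1833 [-0.001   0.0437  0.1651] Fx,y,z 0.1502819695101643 0.6603123397417462 -1.000466128503179 [-0.69  0.56  0.65  2.14  0.55  0.47  1.31]
127 119 0.5645381990196207 0.0014416599087114963
[[0.01, 0.19, -0.06], [0.015, -0.004, 0.002], 58], [[0.01, 0.39, -0.1], [0.03, -0.004, 0.002], 58], [[0.01, 0.58, -0.14], [0.045, -0.004, 0.002], 58], [[0.01, 0.78, -0.17], [0.061, -0.004, 0.002], 58], [[0.01, 0.97, -0.21], [0.076, -0.004, 0.002], 58], [[0.01, 1.17, -0.24], [0.091, -0.004, 0.002], 58], [[0.01, 1.37, -0.26], [0.107, -0.004, 0.002], 58], [[0.01, 1.57, -0.29], [0.122, -0.004, 0.002], 58], [[0.01, 1.77, -0.31], [0.137, -0.004, 0.002], 58], [[0.01, 1.97, -0.32], [0.152, -0.004, 0.002], 58], [[0.0, 2.16, -0.34], [0.168, -0.004, 0.002], 58], [[0.0, 2.36, -0.35], [0.183, -0.004, 0.003], 58], [[0.0, 2.56, -0.36], [0.198, -0.004, 0.003], 58], [[0.0, 2.76, -0.36], [0.214, -0.004, 0.003], 58], [[0.0, 2.96, -0.37], [0.229, -0.004, 0.003], 58], [[0.0, 3.16, -0.36], [0.244, -0.004, 0.003], 58], [[0.0, 3.36, -0.36], [0.26, -0.004, 0.003], 58], [[0.0, 3.56, -0.35], [0.275, -0.003, 0.003], 58], [[0.0, 3.76, -0.34], [0.29, -0.003, 0.003], 58], [[0.0, 3.96, -0.33], [0.305, -0.003, 0.003], 58],
```

Tilt is 0.565: the jar is past balance and resting on the front fingertip. Continuing.

>>> move_arm --series '[[[0,0.2,-0.06],[0.015,0,0],58],[[0,0.39,-0.1],[0.03,0,0],58],[[0,0.58,-0.14],[0.045,0,0],58],[[0,0.78,-0.17],[0.06,0,0],58],[[0,0.97,-0.21],[0.075,0,0],58],[[0,1.17,-0.24],[0.09,0,0],58],[[0,1.37,-0.26],[0.105,0,0],58],[[0,1.57,-0.29],[0.12,0,0],58],[[0,1.77,-0.31],[0.135,0,0],58],[[0,1.97,-0.32],[0.15,0,0],58],[[0,2.16,-0.34],[0.17,0,0],58],[[0,2.36,-0.35],[0.185,0,0],58],[[0,2.56,-0.36],[0.2,0,0],58],[[0,2.76,-0.36],[0.215,0,0],58],[[0,2.96,-0.36],[0.23,0,0],58],[[0,3.16,-0.36],[0.245,0,0],58],[[0,3.36,-0.36],[0.26,0,0],58],[[0,3.56,-0.35],[0.275,0,0],58],[[0,3.76,-0.34],[0.29,0,0],58],[[0,3.96,-0.33],[0.305,0,0],58]]'

```text
clock: 23.9
position: [0.5131, -0.0984, 0.146]
tool_rot: [-2.257, -0.004, -2.782]
force: [-0.7, -0.4, -0.8]
grip_width: 0.0496
finger_force: 0.3
```

Run:
```python
from h import *
c=st()
rows(np.arange(.9,1.3,.0153)[:20])
```

```text
23.9 [-0.0012  0.0786  0.146 ] Fx,y,z -0.7684575570909719 -0.13036006047546958 -0.799899565874019 [-1.08  0.9   0.91  2.22  0.65  0.37  0.92]
[[-0.02, 0.26, -0.08], [0.015, -0.004, 0.002], 58], [[-0.02, 0.47, -0.09], [0.021, -0.004, 0.002], 58], [[-0.02, 0.69, -0.11], [0.026, -0.004, 0.002], 58], [[-0.02, 0.9, -0.12], [0.032, -0.004, 0.002], 58], [[-0.02, 1.1, -0.12], [0.038, -0.004, 0.002], 59], [[-0.02, 1.29, -0.11], [0.043, -0.004, 0.002], 59], [[-0.02, 1.48, -0.1], [0.049, -0.004, 0.002], 60], [[-0.02, 1.67, -0.09], [0.055, -0.004, 0.002], 61], [[-0.02, 1.86, -0.08], [0.061, -0.004, 0.002], 61], [[-0.02, 2.05, -0.06], [0.066, -0.004, 0.002], 62], [[-0.02, 2.24, -0.04], [0.072, -0.004, 0.002], 62], [[-0.02, 2.43, -0.01], [0.078, -0.004, 0.002], 63], [[-0.02, 2.62, 0.02], [0.083, -0.003, 0.002], 63], [[-0.02, 2.8, 0.05], [0.089, -0.003, 0.002], 64], [[-0.02, 2.99, 0.08], [0.095, -0.003, 0.002], 64], [[-0.02, 3.18, 0.12], [0.1, -0.003, 0.002], 65], [[-0.02, 3.36, 0.16], [0.106, -0.003, 0.002], 66], [[-0.02, 3.55, 0.2], [0.112, -0.003, 0.002], 66], [[-0.02, 3.73, 0.24], [0.118, -0.003, 0.002], 67], [[-0.03, 3.91, 0.29], [0.123, -0.003, 0.002], 67],
```

>>> move_arm --series '[[[0,0.26,-0.08],[0.015,0,0],58],[[0,0.47,-0.09],[0.02,0,0],58],[[0,0.69,-0.11],[0.025,0,0],58],[[0,0.9,-0.12],[0.03,0,0],58],[[0,1.1,-0.12],[0.04,0,0],59],[[0,1.29,-0.11],[0.045,0,0],59],[[0,1.48,-0.1],[0.05,0,0],60],[[0,1.67,-0.09],[0.055,0,0],61],[[0,1.86,-0.08],[0.06,0,0],61],[[0,2.05,-0.06],[0.065,0,0],62],[[0,2.24,-0.04],[0.07,0,0],62]]'

```text
clock: 24.82
position: [0.508, -0.0848, 0.1289]
tool_rot: [-2.188, -0.004, -2.782]
force: [0.5, -0.2, -0.9]
grip_width: 0.0531
finger_force: 0.3
```

Run:
```python
from h import *
c=st()
p,d=bot.grab_frame("side"); cv2.imwrite("pics/s5.png",cv2.resize(p[140:290,280:480,::-1],(800,600),interpolation=2))
rows(np.arange(1.065,1.6,.0153)[:16])
```

```text
24.8167 [-0.0012  0.0931  0.1289] Fx,y,z 0.40250338450028456 -0.34434561636800703 -0.9177242461698517 [-1.14  1.01  0.92  2.23  0.63  0.36  0.84]
[[-0.01, 0.1, 0.01], [0.007, -0.003, 0.003], 63], [[-0.01, 0.29, 0.03], [0.013, -0.003, 0.003], 63], [[-0.01, 0.47, 0.05], [0.019, -0.003, 0.003], 64], [[-0.01, 0.66, 0.07], [0.024, -0.003, 0.003], 64], [[-0.02, 0.85, 0.09], [0.03, -0.003, 0.003], 65], [[-0.02, 1.04, 0.11], [0.036, -0.003, 0.003], 65], [[-0.02, 1.23, 0.14], [0.041, -0.003, 0.003], 66], [[-0.02, 1.41, 0.18], [0.047, -0.003, 0.003], 67], [[-0.02, 1.6, 0.21], [0.053, -0.003, 0.003], 67], [[-0.02, 1.79, 0.25], [0.059, -0.003, 0.003], 68], [[-0.02, 1.97, 0.29], [0.064, -0.003, 0.003], 68], [[-0.02, 2.15, 0.33], [0.07, -0.003, 0.003], 69], [[-0.02, 2.34, 0.38], [0.076, -0.003, 0.003], 69], [[-0.02, 2.52, 0.43], [0.081, -0.003, 0.003], 70], [[-0.02, 2.7, 0.49], [0.087, -0.003, 0.003], 70], [[-0.02, 2.88, 0.54], [0.093, -0.003, 0.003], 71],
```

View pics/s5.png

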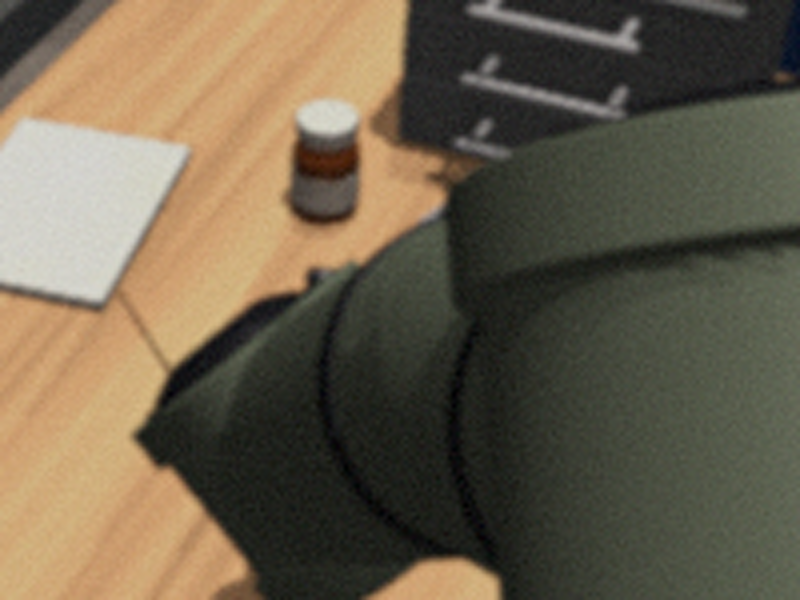

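The hand and forearm hide the jar from the side. The top view should show clearances.

Run:
```python
from h import *
p,d=bot.grab_frame("top"); cv2.imwrite("pics/t5.png",cv2.resize(p[150:420,230:500,::-1],(600,600),interpolation=2))
```

```text
(no output)
```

View pics/t5.png

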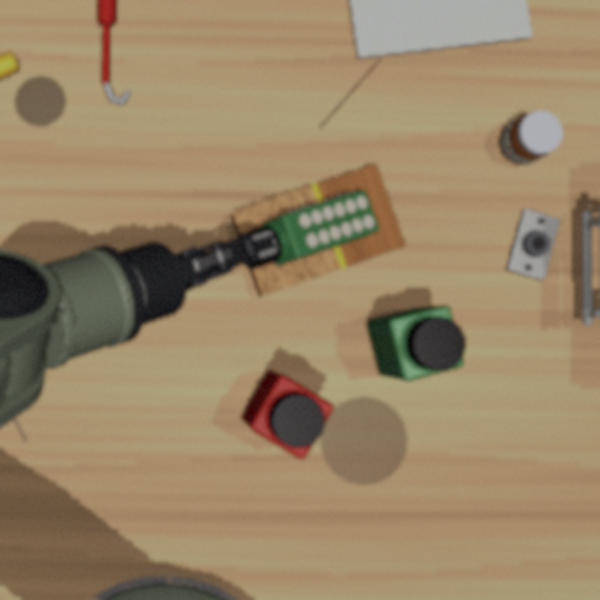

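The jar at (325,225) is well over and straight, its cap on the fingers at (262,245), and the red jar (290,415) is well clear. Continuing.

>>> move_arm --series '[[[0,0.12,0.01],[0.005,0,0],63],[[0,0.29,0.03],[0.01,0,0],63],[[0,0.47,0.05],[0.02,0,0],64],[[0,0.66,0.07],[0.025,0,0],64],[[0,0.85,0.09],[0.03,0,0],65],[[0,1.04,0.11],[0.035,0,0],65],[[0,1.23,0.14],[0.04,0,0],66],[[0,1.41,0.18],[0.045,0,0],67],[[0,1.6,0.21],[0.05,0,0],67],[[0,1.79,0.25],[0.06,0,0],68],[[0,1.97,0.29],[0.065,0,0],68],[[0,2.15,0.33],[0.07,0,0],69],[[0,2.34,0.38],[0.075,0,0],69],[[0,2.52,0.43],[0.08,0,0],70],[[0,2.7,0.49],[0.085,0,0],70],[[0,2.88,0.54],[0.095,0,0],71]]'

```text
clock: 26.25
position: [0.5036, -0.0735, 0.1023]
tool_rot: [-2.093, -0.004, -2.782]
force: [0.1, 0.9, -1.0]
grip_width: 0.0608
finger_force: 0.5
```

```bash
cat >> h.py <<'E'
def toptilt():
    p,d=bot.grab_frame("top"); q=face(d,(335,420,215,285),"top"); m=(abs(q[:,0])<.015)&(q[:,1]>-.06)&(q[:,1]<.105)&(q[:,2]>.075)&(q[:,2]<.2)
    for _ in range(3):
        b=np.polyfit(q[m,1],q[m,2],1); m&=abs(q[:,2]-np.polyval(b,q[:,1]))<.006
    print("n",m.sum(),"tilt",np.pi/2-np.arctan(b[0]),"z of upper face at y 0,60mm",np.polyval(b,[0,.06]),"y range",q[m,1].min(),q[m,1].max()); return p
E
python3 - <<'E'
from h import *
c=st(); toptilt()
rows(np.arange(1.31,1.7,.0153)[:20])
E
```

```text
26.25 [-0.0013  0.1052  0.1023] Fx,y,z 0.4646468555906095 0.8190032134957916 -0.9548435296365081 [-1.21  1.17  0.91  2.22  0.59  0.35  0.74]
n 566 tilt 1.3305948770956673 z of upper face at y 0,60mm [0.09355228 0.10824809] y range -0.03635887201958171 0.08476660855424731
[[-0.02, 0.18, 0.03], [0.003, -0.003, 0.003], 72], [[-0.02, 0.36, 0.08], [0.009, -0.003, 0.003], 72], [[-0.03, 0.55, 0.13], [0.014, -0.003, 0.003], 73], [[-0.03, 0.73, 0.18], [0.02, -0.003, 0.003], 73], [[-0.03, 0.91, 0.23], [0.026, -0.003, 0.003], 74], [[-0.03, 1.09, 0.29], [0.032, -0.003, 0.003], 74], [[-0.03, 1.27, 0.35], [0.037, -0.003, 0.003], 75], [[-0.03, 1.47, 0.4], [0.043, -0.003, 0.003], 75], [[-0.03, 1.67, 0.46], [0.049, -0.003, 0.003], 75], [[-0.03, 1.87, 0.52], [0.054, -0.003, 0.003], 75], [[-0.03, 2.07, 0.58], [0.06, -0.003, 0.003], 75], [[-0.03, 2.27, 0.65], [0.066, -0.003, 0.003], 75], [[-0.03, 2.46, 0.72], [0.071, -0.003, 0.003], 75], [[-0.03, 2.66, 0.79], [0.077, -0.003, 0.003], 75], [[-0.04, 2.85, 0.87], [0.083, -0.003, 0.003], 75], [[-0.04, 3.04, 0.95], [0.089, -0.003, 0.003], 75], [[-0.04, 3.23, 1.03], [0.094, -0.003, 0.003], 75], [[-0.04, 3.42, 1.11], [0.1, -0.003, 0.003], 75], [[-0.04, 3.61, 1.2], [0.106, -0.003, 0.003], 75], [[-0.04, 3.8, 1.29], [0.111, -0.003, 0.004], 75],
```

>>> move_arm --series '[[[0,0.18,0.03],[0.003,0,0],72],[[0,0.36,0.08],[0.009,0,0],72],[[0,0.55,0.13],[0.014,0,0],73],[[0,0.73,0.18],[0.02,0,0],73],[[0,0.91,0.23],[0.026,0,0],74],[[0,1.09,0.29],[0.032,0,0],74],[[0,1.27,0.35],[0.037,0,0],75],[[0,1.47,0.4],[0.043,0,0],75],[[0,1.67,0.46],[0.049,0,0],75],[[0,1.87,0.52],[0.054,0,0],75],[[0,2.07,0.58],[0.06,0,0],75],[[0,2.27,0.65],[0.066,0,0],75],[[0,2.46,0.72],[0.071,0,0],75],[[0,2.66,0.79],[0.077,0,0],75],[[0,2.85,0.87],[0.083,0,0],75],[[0,3.04,0.95],[0.089,0,0],75],[[0,3.23,1.03],[0.094,0,0],75]]'

```text
clock: 27.72
position: [0.5009, -0.0668, 0.0691]
tool_rot: [-1.998, -0.004, -2.782]
force: [0.4, 0.5, -0.5]
grip_width: 0.0639
finger_force: 0.0
```

Run:
```python
from h import *
c=st(); p=toptilt()
rows(np.arange(1.56,1.7,.0153)[:8])
```

```text
27.7167 [-0.0015  0.1124  0.0691] Fx,y,z 0.5553276005817519 0.29594069781861243 -0.5296717083004879 [-1.25  1.32  0.87  2.18  0.55  0.37  0.66]
n 604 tilt 1.5815507895471979 z of upper face at y 0,60mm [0.09225133 0.09160604] y range -0.025684816671981872 0.1010247047786668
[[-0.04, 0.08, 0.01], [0.003, -0.003, 0.004], 75], [[-0.04, 0.28, 0.08], [0.008, -0.003, 0.004], 75], [[-0.04, 0.47, 0.15], [0.014, -0.003, 0.004], 75], [[-0.04, 0.67, 0.22], [0.02, -0.003, 0.004], 75], [[-0.04, 0.86, 0.3], [0.025, -0.003, 0.004], 75], [[-0.05, 1.05, 0.38], [0.031, -0.003, 0.004], 75], [[-0.05, 1.24, 0.46], [0.037, -0.003, 0.004], 75], [[-0.05, 1.43, 0.55], [0.042, -0.003, 0.004], 75],
```

Flat on the cork (tilt 1.58, upper face at 92 mm). I'll ease the finger off and withdraw along the tool axis.

>>> move_arm --series '[[[0,0.2,0],[0,0,0],75],[[0,0.4,0],[0,0,0],75],[[0,0.5,0],[0,0,0],75],[[0,0.5,-0.5],[0,0,0],75],[[0,0.5,-1.5],[0,0,0],75],[[0,0.5,-3],[0,0,0],75],[[0,0.5,-5],[0,0,0],75],[[0,0.5,-8],[0,0,0],75],[[0,0,-11],[0,0,0],75],[[0,-1,-13],[0,0,0],75],[[0,-1,-13],[0,0,0],75]]'

```text
clock: 28.68
position: [0.4611, 0.0433, 0.1341]
tool_rot: [-2.002, -0.002, -2.779]
force: [1.0, 1.9, -0.2]
grip_width: 0.0642
finger_force: 0.0
```

Run:
```python
from h import *
c=st(); toptilt(); p,d=bot.grab_frame("top")
q=face(d,(310,420,215,300),"top"); m=(abs(q[:,0])<.03)&(q[:,1]>.10)&(q[:,1]<.2)&(q[:,2]>.07)&(q[:,2]<.1); print("cap y",np.percentile(q[m,1],[1,50,99]),"x",np.median(q[m,0]),m.sum())
m=(abs(q[:,0])<.04)&(q[:,1]>-.03)&(q[:,1]<.1)&(q[:,2]>.085)&(q[:,2]<.1); print("body x",np.percentile(q[m,0],[2,98]))
cv2.imwrite("pics/t6.png",cv2.resize(p[150:420,230:500,::-1],(600,600),interpolation=2))
```

```text
28.6833 [1.000e-04 2.296e-01 1.341e-01] Fx,y,z 1.5646634642148665 1.4542161603846773 -0.238354024842094 [-1.43  1.09  0.83  2.14  0.46  0.71  0.74]
n 600 tilt 1.583812319110574 z of upper face at y 0,60mm [0.0922849  0.09150389] y range -0.025681488579656395 0.1049470203320633
cap y [0.10069711 0.11793014 0.13427669] x -0.0007081137651937651 228
body x [-0.0242351   0.02354865]
```

View pics/t6.png

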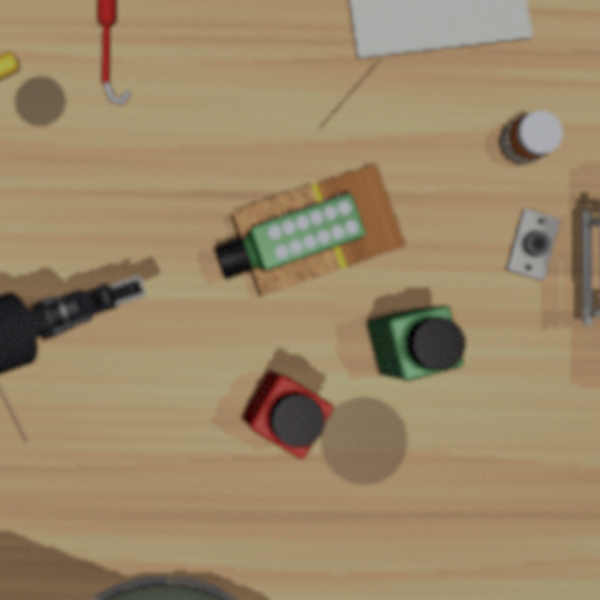

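The jar lies flat and straight on the cork at (310,235). Its cap is past the rest's end at (232,258), with the top at y ≈ 0.134 m, x ≈ 0 and the middle at z ≈ 67 mm. The bystanders are in place and the hand is clear, so I'm handing in.

Run:
```python
from workcell import bot
print(bot.job_done())
```

```text
the job is handed in; nothing more can be done
None
```

The green jar was eased over the stop on the front fingertip and lies flat on the cork deck, its cap about 34 mm past the rest's end. The job was handed in at about 29 s; the grader returned no verdict. Wrist force peaked at about 12 N in the readings, while I seated the jar against the stop.

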